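# Shut the cash box and turn its guarded key with a stylus

## Task

Shut the cash box: push its open lid fully down. Then take the stylus (square wooden grip, red end) from the pen holder, reach with its steel rod through the square guard opening in front of the lid and push the orange key bow round, clockwise from above, until it points at the red dot, without touching the key with the gripper. Finally stand the stylus back in a hole of the pen holder and let go, leaving the other things where they are and the pen and the marker in the holder.

Things in the scene. Friction and masses are not known exactly. Their poses are not given: they have to be found in the camera images.
- cash_box: blue steel cash box, 180 (x) x 200 (y) x 90 mm high, fixed to the chest top; origin underside centre, -x is its lock side, roughly towards the robot. The lid covers the rear 105 mm; the front 72 mm is a fixed guard plate, 10 mm thick, with a square opening
- guard_center (a point): centre of the 48 x 48 mm square guard opening (sides along the box's x and y, bright steel rim), at the plate's top face, 90 mm above the chest top; it lies 54 mm from the box's origin towards -x. The key turns about the vertical line through it. The white floor of the well lies 30 mm below this point
- lock (a joint): angle of the key about the vertical, rad, growing clockwise seen from above, range -1.0 to 2.3: 0 = bow points to the box's -x (white dot), 1.57 = bow points to the box's +y (red dot on the guard plate, 36 mm from the axis) = locked. A friction torque of about 0.02 Nm; it stays where it is left. Starts between -0.7 and 0.7
- key_bow: orange upright fin on the lock's brass hub (hub radius 7 mm, top 24 mm below the plate's top face); the fin is 5 mm thick, reaches 18 mm from the axis on its pointing side and 5 mm on the other, its top is 9 mm and its lower edge 24 mm below the plate's top face. Origin on the turning axis at the chest-top level; its own -x is the way it points
- lid (a joint): opening angle of the lid, rad: 0 = shut (its top flush with the guard plate, 90 mm up), limit 1.2; starts open 0.45 to 0.95. Stiff hinge (about 0.25 Nm friction) that stays where it is left; a push of about 3 N near the front edge closes it
- lid_hinge (a point): middle of the lid's hinge line, on the box at its far side (88 mm from the box's origin towards +x, 86 mm up); the hinge line runs along the box's y. The lid is 8 mm thick (4 mm either side of the hinge plane), 200 mm wide and reaches 105 mm from the hinge
- lid_edge (a point): middle of the lid's free front edge, on its top face, moves with the lid
- pen_holder: dark wooden pen block, 135 (x) x 50 (y) x 95 mm high, fixed; origin underside centre. Three upright through holes 13 mm wide at its x = -43, 0 and +43 mm, y = 0; one each holds the stylus, marker and pen, in any order
- stylus: stylus, upright, 140 mm long: steel rod 7 mm thick for the lower 85 mm, then a 20 x 20 x 55 mm square light-wood grip with a red end; the grip's lower face rests on the pen holder's top. Origin at the rod's tip, z up along it; the grip's faces lie along its x and y, within 0.15 rad of the holder's. 45 g
- marker: green-capped marker in the pen holder, cap 21 mm wide, top 45 mm above the block; origin at its lower tip, z up. Stays in its hole
- pen: blue-capped pen in the pen holder, cap 19 mm wide, top 50 mm above the block; origin at its lower tip, z up. Stays in its hole
- phone_case: red hard silicone phone case, shallow shell 150 x 74 x 11 mm, lying flat, origin underside centre. Bystander
- power_bank: black power bank 140 x 68 x 16 mm, lying flat, origin underside centre. Bystander
- paperweight: green glass dome paperweight, 76 mm wide, 39 mm high, origin underside centre. Bystander
- lotion_bottle: yellow lotion bottle, 56 mm wide, 165 mm tall, origin underside centre. Bystander
- mug: white mug, 80 mm wide, 90 mm tall, handle to its +y, origin underside centre. Bystander
- spray_can: plain white body-spray can, 50 mm wide, 190 mm tall, easily knocked over, origin underside centre. Bystander
There are look-alikes about, which are no part of the job. Of the things that look like the stylus, the smaller one is meant.

How it is judged:
On the way, in this order (a step that is already met when the one before it is completed fails the run):
1. the lid is shut while the key is still unlocked (value of joint lid below 0.05 rad and value of joint lock below 1.2 rad), for 0.2 s.
2. the key bow points at the red dot, lid still shut (value of joint lid below 0.05 rad and value of joint lock between 1.42 and 1.72 rad), for 0.2 s.
At the end, for the whole second after the job is handed in: Lid shut within 0.05 rad, key bow within 0.15 rad of the red dot and still, stylus standing fully down in a hole of the pen holder (tip within 20 mm of the block's underside, tilt under 0.2 rad), at rest; every bystander, the pen and the marker within 30 mm of where it began (all of step 2 and velocity of joint lock between -0.1 and 0.1 rad/s and angle between stylus's own z axis and vertical below 0.2 rad and z of stylus in the frame of pen_holder below 0.02 m and x of stylus in the frame of pen_holder between -0.065 and 0.065 m and y of stylus in the frame of pen_holder between -0.023 and 0.023 m and linear speed of stylus below 0.02 m/s and distance of each of phone_case, power_bank, paperweight, lotion_bottle, mug, spray_can, pen, marker from where it was at the start of the episode below 0.03 m); the robot touches nothing.
It fails at once if the gripper or arm touches the key (contact force between any of the fingers, the arm and key_bow above 0.3 N).
It fails at once if a bystander, the pen or the marker is moved more than 30 mm (distance of any of phone_case, power_bank, paperweight, lotion_bottle, mug, spray_can, pen, marker from where it was at the start of the episode above 0.03 m).
It also fails if it takes over 62 s, if anything falls off the work surface, if the arm or the gripper's body presses on something with over 40 N, if the wrist force passes 120 N, or if a joint passes its speed limit or range.

## Robot

A 7-joint arm with a two-finger parallel gripper is mounted at the origin on the work surface. World frame = base frame: x ahead of the robot, y to its left, z up, the work surface at z = 0. Lengths are in m, angles in rad, forces in N, time in s.
With the tool pointing down it reaches from about 0.4 to 0.925 m from the base axis. Payload 5.6 kg.
Tool frame: the origin (TCP) lies midway between the tips of the shut fingers; the grasp point (between the pads) lies 19 mm behind it; z points along the fingers, y is the direction in which the jaws open and shut (so a half turn about z gives the same grasp; the last joint's range is limited). The gripper opens to 85 mm and grips with 20 to 120 N. Pads are 22 mm wide; open, the fingers measure 114 mm over their backs; the gripper's body (76 mm by 85 mm) begins 54 mm behind the grasp point. The pads swing forward as they close: fully open they stand 13 mm farther back than shut.
Start: joints at [1.262, 0.468, -0.012, 1.603, 0.006, 1.071, -0.056], TCP at [0.171, -0.627, 0.231] pointing down, gripper open.
Joint ranges: [-2.53, 2.53], [-0.31, 2.02], [-1.57, 1.55], [0.28, 2.44], [-1.29, 4.43], [0.15, 1.84], [-2.92, 2.92]. Speed limits (rad/s): [2.57, 2.57, 3.14, 3.14, 3.14, 3.14, 3.14].

## Interface

Orientations are given as a unit quaternion [w, x, y, z].
In Python, from rig import env, move_gripper, camera, look_for gives the robot as it stands. Calls block until the motion is done:
- env.reach(position, orientation): joint-space move of the TCP to a pose.
- env.line_to(position, rot=None, speed=0.15): straight line of the TCP; rot=None keeps the orientation; speed is the mean speed in m/s.
- env.move_j(angles): joint-space move.
- move_gripper(opening, strength=None): finger opening in m; strength is the grip in N (None keeps the last); returns when the fingers have stopped.
- env.hold(seconds).
- env.inverse_kinematics(position, orientation): joint angles nearest the present ones, or None.
- camera(name): name is "scene" or "top"; returns a dict with "pixels" (480x640x3 uint8, red, green, blue), "mtx" (3x3 intrinsics, pixels), "R" (3x3) and "t" (3): a world point X has camera coordinates R X + t. Camera axes: x right, y down, z forward; pixel columns grow to the right and rows downward; lengths in m; the calibration is good to about 2 mm. A picture is of the moment at which its call begins. There is no depth.
A pose or a line that the arm cannot do raises env.Unreachable and nothing moves.
- env.finish_job(): hands the job in, once; it reports no verdict.
Trained networks look in a picture, given as the dict that the camera call returned (one of the last four; its "shot" number tells which), for a name from the list of things; names that differ only in an ending like _2 or _b are one class to them, and where a whole thing is asked for, a point or a joint stands for the part that bears it (a point fixed in the world has none). Each returns a list of dicts, best first, with "confidence" (0 to 1); they miss things now and then, are a little off and sometimes report something else, mostly with a low value. They report only what shows in the picture. A call takes as long as a camera call. They do not tell look-alikes from the thing itself.
- look_for(name, picture): "centre" ([x, y, z] in m, in world coordinates, good to about 4 mm: the middle of the surface that is visible of it).
Readings, each from a call of its own:
- env.get_time_s(): time.
- env.get_joints(): joint angles.
- env.get_qvel(): joint speeds.
- env.get_effort(): joint torques, N m.
- env.get_tool_pos(): TCP position.
- env.get_tcp_rot(): TCP orientation.
- env.get_contact_force(): force on the tool from outside, world axes, zero at the start.
- env.get_moment(): the same for the moment, N m.
- env.get_grip_width(): finger opening in m.
Only numpy, scipy, OpenCV 4.12 (cv2) and the standard library are available. Lean on these libraries where they do the work, as an engineer would, in place of code of your own. Each camera call takes 0.05 s, during which the arm holds its last target. There are 200 camera calls.

## Working session

There is one attempt and no reset: what is moved stays moved. The work goes in short steps, each a Python script; the robot and the scene stay as the last script left them, time stands still between calls to the robot, and variables do not carry over. Pictures are saved under pics/ and viewed, on a budget of 10 in all, crops included, one or two more only if the job needs it, and the job is handed in when it is done.

```bash
ls; mkdir -p pics
python3 - <<'E'
from rig import env, camera, look_for
import cv2, numpy as np
for n in("scene","top"):
    p=camera(n); cv2.imwrite(f"pics/{n}0.png",p["pixels"][:,:,::-1])
    print(n,p["mtx"].tolist(),np.round(p["R"],4).tolist(),np.round(p["t"],4).tolist())
    for k in["cash_box","pen_holder","stylus","marker","pen","key_bow","lid","lid_edge","lid_hinge","guard_center","phone_case","power_bank","paperweight","lotion_bottle","mug","spray_can"]:
        r=look_for(k,p)
        print(k,[(np.round(d["centre"],3).tolist(),round(d["confidence"],2)) for d in r[:4]])
print(env.get_time_s(),env.get_tcp_rot())
E
```

```text
pics
scene [[479.36889454028545, 0.0, 325.4167950028734], [0.0, 479.36889454028545, 238.4727312989789], [0.0, 0.0, 1.0]] [[0.8606, 0.509, -0.0172], [0.3226, -0.571, -0.7549], [-0.3941, 0.6441, -0.6556]] [-0.4847, -0.1251, 1.5186]
cash_box [([0.607, -0.076, 0.086], 0.88), ([0.49, -0.339, 0.068], 0.62)]
pen_holder [([0.489, -0.34, 0.066], 0.98), ([0.473, -0.318, 0.126], 0.75), ([0.561, -0.454, 0.016], 0.39)]
stylus [([0.407, -0.402, 0.154], 0.89), ([0.431, -0.32, 0.132], 0.65), ([0.519, 0.289, 0.084], 0.49)]
marker [([0.556, 0.461, 0.003], 0.56), ([0.516, -0.312, 0.124], 0.49), ([0.44, 0.14, 0.117], 0.18)]
pen [([0.472, -0.32, 0.125], 0.56)]
key_bow [([0.516, -0.028, 0.077], 0.48)]
lid [([0.626, -0.042, 0.113], 0.94)]
lid_edge [([0.617, -0.04, 0.119], 0.8)]
lid_hinge [([0.603, -0.069, 0.087], 0.84)]
guard_center [([0.6, -0.069, 0.087], 0.57)]
phone_case [([0.557, 0.468, 0.0], 0.79), ([0.49, -0.337, 0.066], 0.71)]
power_bank [([0.602, -0.068, 0.089], 0.64), ([0.562, -0.456, 0.016], 0.57)]
paperweight []
lotion_bottle [([0.516, 0.289, 0.083], 0.64)]
mug [([0.789, -0.123, 0.057], 0.77), (
[... 389 characters left out ...]
99, -0.395, 0.19], 0.8)]
marker [([0.509, -0.307, 0.141], 0.5), ([0.58, -0.033, 0.091], 0.26)]
pen []
key_bow []
lid []
lid_edge [([0.622, -0.028, 0.117], 0.91), ([0.411, -0.163, 0.029], 0.4)]
lid_hinge [([0.58, -0.032, 0.091], 0.77)]
guard_center [([0.58, -0.032, 0.089], 0.87), ([0.411, -0.162, 0.028], 0.58)]
phone_case [([0.558, 0.462, 0.001], 0.77), ([0.466, -0.296, 0.09], 0.36), ([0.552, -0.45, 0.014], 0.15)]
power_bank [([0.551, -0.45, 0.01], 0.58)]
paperweight [([0.409, -0.16, 0.029], 0.69), ([0.616, -0.023, 0.118], 0.35)]
lotion_bottle []
mug [([0.796, -0.108, 0.036], 0.61)]
spray_can [([0.425, 0.155, 0.191], 0.92)]
1.7 [ 1.28977949e-05  9.91186188e-01  1.32476189e-01 -1.16694881e-05]
```

View pics/scene0.png

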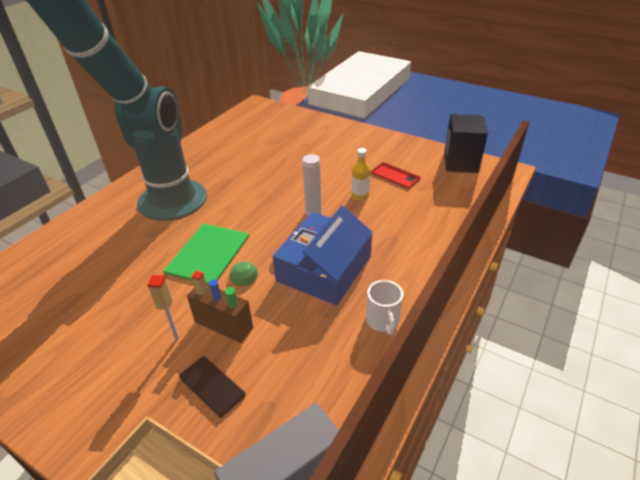

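View pics/top0.png

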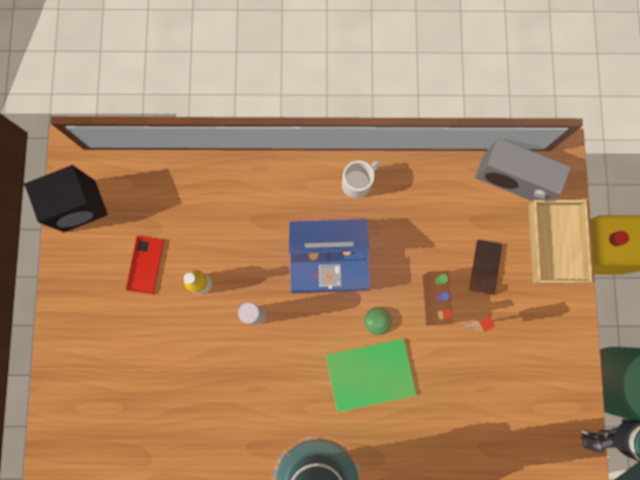

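Stylus candidates: the grip in the holder (scene (199,280), top (446,314)) and a larger look-alike standing on its own (scene (160,290), top (486,324)). The smaller one in the holder is meant. I'll check it in a close crop of box and holder.

Run:
```python
import cv2, numpy as np
t=cv2.imread("pics/top0.png"); s=cv2.imread("pics/scene0.png")
a=cv2.resize(t[210:300,280:380],None,fx=4,fy=4,interpolation=cv2.INTER_CUBIC)
b=cv2.resize(t[260:350,410:510],None,fx=4,fy=4,interpolation=cv2.INTER_CUBIC)
c=cv2.resize(s[210:285,270:370],(400,300),interpolation=cv2.INTER_CUBIC)
d=cv2.resize(s[265:340,140:240],(400,300),interpolation=cv2.INTER_CUBIC)
o=np.vstack([np.hstack([a[:300],b[:300]]),np.hstack([c,d])]);cv2.imwrite("pics/crop0.png",o)
```

```text
(no output)
```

View pics/crop0.png

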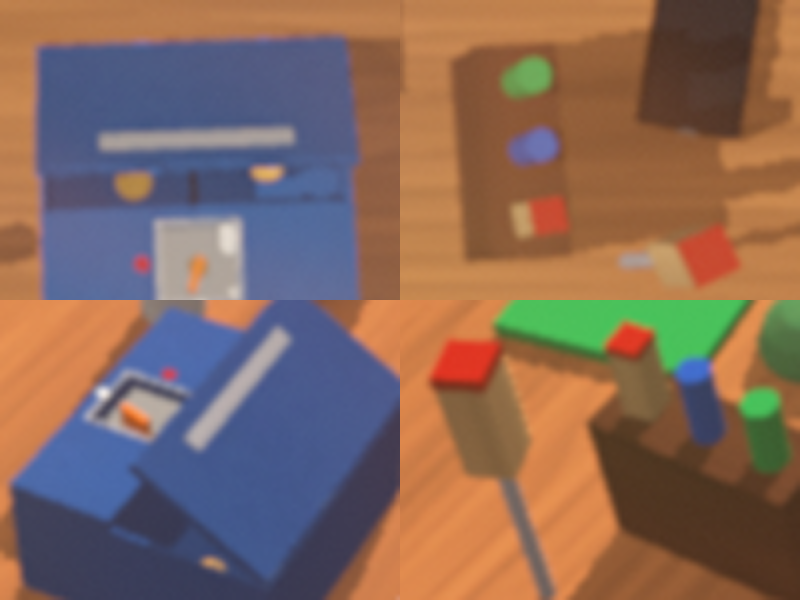

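Confirmed: the small red-ended grip in the holder (crop (540,215)) is the stylus, at the robot end of the block, then blue pen and green marker. The orange bow points roughly to box -x; the red dot is at crop (142,263). Now I fit the poses.

```bash
cat > geo.py <<'E'
import numpy as np, cv2
from scipy.optimize import least_squares
C={"scene":(np.array([[479.369,0,325.417],[0,479.369,238.473],[0,0,1]]),np.array([[0.8606,0.509,-0.0172],[0.3226,-0.571,-0.7549],[-0.3941,0.6441,-0.6556]]),np.array([-0.4847,-0.1251,1.5186])),
"top":(np.array([[575.449,0,320.735],[0,575.449,245.854],[0,0,1]]),np.array([[0.001,-1,0.0074],[-0.9885,-0.0021,-0.1509],[0.1509,-0.0072,-0.9885]]),np.array([-0.0129,0.6023,1.4702]))}
def proj(n,X):
    K,R,t=C[n]; c=K@(R@np.asarray(X)+t); return c[:2]/c[2]
def onz(n,uv,z):
    K,R,t=C[n]; d=R.T@np.linalg.inv(K)@np.array([*uv,1]); o=-R.T@t
    return o+d*(z-o[2])/d[2]
def W(p,l):
    c,s=np.cos(p[2]),np.sin(p[2]); return np.array([p[0]+c*l[0]-s*l[1],p[1]+s*l[0]+c*l[1],l[2]])
E
python3 - <<'E'
from geo import *
t=cv2.imread("pics/top0.png"); s=cv2.imread("pics/scene0.png")
def blob(im,r,f):
    (a,b,c,d)=r; h=cv2.cvtColor(im[a:b,c:d],cv2.COLOR_BGR2HSV).astype(int); m=f(h); y,x=np.nonzero(m)
    return (x.mean()+c,y.mean()+a,len(x)) if len(x) else None
red=lambda h:((h[...,0]<4)|(h[...,0]>165))&(h[...,1]>110)&(h[...,2]>90)
org=lambda h:(h[...,0]>5)&(h[...,0]<20)&(h[...,1]>110)&(h[...,2]>100)
rt=blob(t,(268,284,309,318),red); rs=blob(s,(222,234,305,319),red); print(rt,rs)
print("org",blob(t,(266,288,321,339),org),blob(s,(230,243,296,312),org))
print("red grip",blob(t,(300,325,430,460),red),blob(s,(265,285,185,210),red))
def lidpt(p,y,x=0.105,h=.004):
    a=p[3]; return W(p,(.088-x*np.cos(a)-h*np.sin(a)*(-1)*(-1)*-1*-1*0-h*0+0 if False else .088-x*np.cos(a)+h*np.sin(a),y,.086+x*np.sin(a)+h*np.cos(a)))
O=[("top",rt[:2],lambda p:W(p,(-.054,.036,.09))),("scene",rs[:2],lambda p:W(p,(-.054,.036,.09))),
("scene",(273,256.3),lambda p:W(p,(-.09,-.1,.09))),("scene",(312.5,211.3),lambda p:W(p,(-.09,.1,.09))),
("top",(290,253),lambda p:lidpt(p,.1)),("top",(369.2,251.3),lambda p:lidpt(p,-.1)),
("scene",(302.5,252.5),lambda p:lidpt(p,-.1)),("scene",(342,208),lambda p:lidpt(p,.1)),
("top",(289.5,221.3),lambda p:lidpt(p,.1,0)),("top",(366.3,219.5),lambda p:lidpt(p,-.1,0)),
("scene",(337,280.8),lambda p:lidpt(p,-.1,0)),("scene",(370,232),lambda p:lidpt(p,.1,0))]
f=lambda p:np.concatenate([proj(n,g(p))-uv for n,uv,g in O])
r=least_squares(f,[.6,-.03,0,.7],loss="soft_l1");print("box",r.x.round(4));print(f(r.x).reshape(-1,2).round(1).tolist())
print("guard",W(r.x,(-.054,0,.09)).round(4))
for k,z,a,b in[("stylus",.15,(447.25,313.75),(198,274.75)),("pen",.145,(445,296.5),(213.5,282.75)),("marker",.14,(443.5,279),(231,290.75))]:
    print(k,onz("top",a,z).round(4),onz("scene",b,z).round(4))
E
```

```text
(np.float64(315.1111111111111), np.float64(275.6666666666667), 9) (np.float64(311.8), np.float64(228.4), 5)
org (np.float64(328.95652173913044), np.float64(277.3478260869565), 23) (np.float64(303.06060606060606), np.float64(239.06060606060606), 33)
red grip None (np.float64(196.6315789473684), np.float64(274.63157894736844), 19)
box [ 0.5774 -0.0322  0.0319  0.4669]
[[0.2, -1.3], [-0.0, 0.3], [-1.5, -0.6], [-0.4, 0.2], [-1.2, 0.1], [0.5, -0.6], [-2.0, 0.2], [-1.9, -1.4], [-0.7, -1.8], [0.1, -2.2], [-0.9, -0.4], [2.1, -0.8]]
guard [ 0.5235 -0.0339  0.09  ]
stylus [ 0.4214 -0.3165  0.15  ] [ 0.4282 -0.3145  0.15  ]
pen [ 0.4632 -0.3135  0.145 ] [ 0.47  -0.313  0.145]
marker [ 0.5064 -0.3123  0.14  ] [ 0.5144 -0.3093  0.14  ]
```

```bash
cat >> geo.py <<'E'
BOX=[.5774,-.0322,.0319]
def q(yaw): return [0,float(np.cos(yaw/2)),float(np.sin(yaw/2)),0]
E
python3 - <<'E'
from geo import *
from rig import env, move_gripper, camera
p=env.get_tool_pos(); env.line_to([p[0],p[1],.33],speed=.3)
move_gripper(0.0)
x,y,_=W(BOX,(.010,0,0))
env.reach([x,y,.2],q(.03)); print(env.get_tool_pos(),env.get_joints(),env.get_time_s())
f0=np.array(env.get_contact_force())
env.line_to([x,y,.15],speed=.15)
z=.15
while z>.087:
    z-=.003; env.line_to([x,y,z],speed=.06); f=np.array(env.get_contact_force())-f0
    print(round(z,3),f.round(1),env.get_tool_pos()[2])
    if abs(f[2])>12: break
env.line_to([x,y,.2],speed=.2); print(env.get_time_s())
# over the stylus
env.reach([.424,-.3155,.30],q(0)); 
env.line_to([.424,-.3155,.22],speed=.2); print(env.get_tool_pos(),env.get_time_s())
ims=[]
for n,(r0,c0) in(("top",(230,390)),("scene",(200,150))):
    im=camera(n)["pixels"][:,:,::-1].copy(); cv2.imwrite(f"pics/{n}1.png",im)
    u=proj(n,env.get_tool_pos()); print(n,u)
    c=cv2.resize(im[r0:r0+100,c0:c0+100],(400,400),interpolation=cv2.INTER_CUBIC)
    cv2.drawMarker(c,tuple(int(round(v)) for v in ((u-[c0,r0])*4+1.5)),(255,255,0),0,14,1); ims.append(c)
cv2.imwrite("pics/c1.png",np.hstack(ims))
E
```

```text
[ 0.58748834 -0.03305387  0.20002682] [ 0.40244973  0.46041128 -0.52524333  1.76068093  0.26990592  0.99253341
 -1.76895844] 5.55
0.147 [ 1.  -0.3  0.1] 0.14773311084223123
0.144 [-0.3 -0.9  0.1] 0.1440449105362431
0.141 [ 1.2  0.1 -0.3] 0.14089349467897586
0.138 [ 1.3  0.1 -0.6] 0.13773893951988528
0.135 [ 1.  -0.   0.1] 0.13467701950788327
0.132 [1.1 0.3 0.7] 0.1316809014896267
0.129 [ 1.6 -0.2 -0.4] 0.12871307955135694
0.126 [0.1 0.1 0.2] 0.1257186247115257
0.123 [ 0.2 -0.4  0.6] 0.12271381681514572
0.12 [ 1.2  0.3 -0. ] 0.11972949143605409
0.117 [ 0.3 -0.5 -0.3] 0.1167283778133509
0.114 [ 0.4  0.2 -0.2] 0.11375698783855553
0.111 [0.5 0.1 0.3] 0.11071843986851088
0.108 [ 0.1 -0.6 -0.1] 0.10775066398634009
0.105 [-0.  -0.   0.2] 0.10473113538179321
0.102 [ 0.2  0.6 -0.3] 0.10174886708980369
0.099 [ 0.9 -0.3  0. ] 0.09875347225537326
0.096 [ 0.4 -0.2  0.3] 0.0957227500166706
0.093 [ 1.  -0.9 -0.2] 0.0927268520090345
0.09 [ 0.5 -1.5  3.7] 0.09011596734639023
0.087 [-7.9 -0.2 23.8] 0.08989324736902943
12.0
[ 0.42499936 -0.31487757  0.22032781] 13.8417
top [453.67306565 310.98709138]
scene [190.03077247 250.49011839]
```

View pics/c1.png

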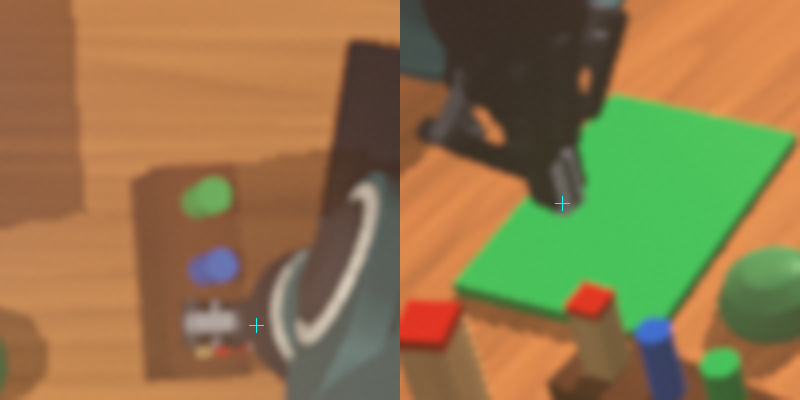

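The left half shows the gripper over the holder. The marker (256,325) disagrees with the grey finger at (212,322), while in the scene half it fits the tip at (562,203). The lid push also showed force only at z=0.09, so I'll check the lid state and the tool geometry.

Run:
```python
from geo import *
from rig import env
print(env.get_tcp_rot(),env.get_tool_pos(),env.get_joints(),env.get_grip_width())
t=cv2.imread("pics/top1.png"); s=cv2.imread("pics/scene1.png")
cv2.imwrite("pics/c2.png",np.hstack([cv2.resize(t[200:400,280:480],(400,400),interpolation=cv2.INTER_CUBIC),cv2.resize(s[150:350,100:300]if 0 else s[180:330,250:400],(400,400),interpolation=cv2.INTER_CUBIC)]))
```

```text
[7.55185104e-04 9.99998974e-01 4.52419555e-04 1.12963326e-03] [ 0.42532333 -0.31562109  0.22148373] [ 0.98891942  0.32566745 -0.49711245  1.88300756  0.18559574  0.97537694
 -1.1602881 ] -0.0001195952400281736
```

View pics/c2.png

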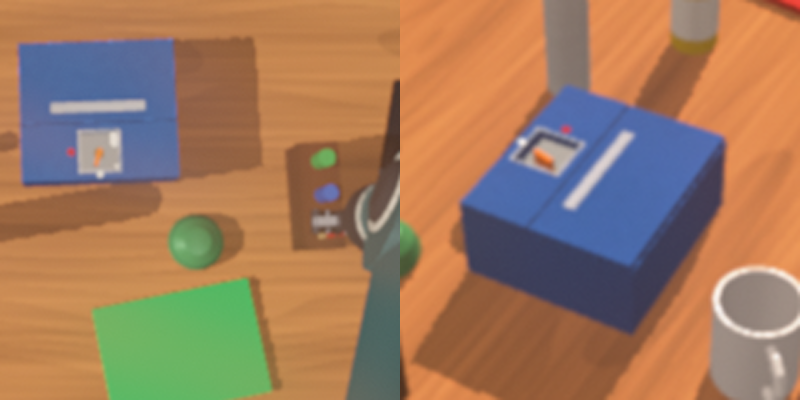

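The lid is shut (flush in both views). The grey piece in the top view is an outer knuckle, not the tip. Next I refine the box and stylus positions.

Run:
```python
from geo import *
t=cv2.imread("pics/top1.png"); s=cv2.imread("pics/scene1.png")
print("knuckle proj",proj("top",(.4253,-.265,.30)),"seen 443,310.5")
for n,im,(a,b,c,d) in(("top",t,(260,294,308,350)),("scene",s,(224,248,288,322))):
    h=cv2.cvtColor(im[a:b,c:d],cv2.COLOR_BGR2HSV).astype(int)
    m=((h[...,0]<90)|(h[...,1]<60))&((h[...,2]>100)) 
    m=m.astype(np.uint8); m=cv2.morphologyEx(m,cv2.MORPH_OPEN,np.ones((2,2),np.uint8))
    k,l,st,ce=cv2.connectedComponentsWithStats(m); i=1+np.argmax(st[1:,4]); y,x=np.nonzero(l==i)
    pts=np.stack([x+c,y+a],1).astype(np.float32); hull=cv2.convexHull(pts)[:,0]
    print(n,st[i],[onz(n,v,.09).round(4)[:2].tolist() for v in hull]); 
    g=np.array([onz(n,v,.09)[:2] for v in hull],np.float32); print(cv2.minAreaRect(g*1000))
def rd(im,r):
    a,b,c,d=r; p=im[a:b,c:d].astype(float); w=np.clip(p[...,2]-np.maximum(p[...,0],p[...,1])-15,0,None); w/=w.sum(); yy,xx=np.mgrid[a:b,c:d]; return (w*xx).sum(),(w*yy).sum()
rt=rd(t,(270,282,310,318)); rs=rd(s,(224,232,306,317))
print("red",rt,onz("top",rt,.09),rs,onz("scene",rs,.09))
for n,L in(("top",[(290,222.5),(366.5,220)]),("scene",[(273.2,256.5),(311.9,213),(371.9,231.4),(336.2,279.4)])):
    print(n,[onz(n,v,.09)[:2].round(4).tolist() for v in L])
print([W(BOX,v)[:2].round(4).tolist() for v in((-.09,-.1,0),(-.09,.1,0),(.09,.1,0),(.09,-.1,0))])
```

```text
knuckle proj [438.98030008 309.52775076] seen 443,310.5
top [ 11   5  24  26 538] [[0.4954, -0.0656], [0.4904, -0.063], [0.4827, -0.0377], [0.4827, -0.0352], [0.4903, -0.0099], [0.5029, -0.0073], [0.5437, -0.0073], [0.5463, -0.0124], [0.5464, -0.0607], [0.5438, -0.0632], [0.5056, -0.0656]]
((514.5250854492188, -36.457359313964844), (63.58937454223633, 58.27768325805664), 0.10763545334339142)
scene [  0   0  32  23 422] [[0.5541, -0.0139], [0.5551, -0.0401], [0.5543, -0.058], [0.5478, -0.0617], [0.5392, -0.0622], [0.4911, -0.063], [0.4571, -0.0126], [0.4872, 0.0044], [0.55, -0.0071]]
((506.16754150390625, -29.023265838623047), (97.53764343261719, 67.39749145507812), 0.8704600930213928)
red (np.float64(315.10628742514973), np.float64(275.5344311377246)) [0.51935481 0.00256001 0.09      ] (np.float64(311.80745341614903), np.float64(228.20186335403724)) [0.5214019  0.00367184 0.09      ]
top [[0.6561, 0.0675], [0.6632, -0.1295]]
scene [[0.4961, -0.1353], [0.4875, 0.0588], [0.6641, 0.0692], [0.6691, -0.1267]]
[[0.4906, -0.135], [0.4843, 0.0649], [0.6642, 0.0706], [0.6705, -0.1293]]
```

Run:
```python
from geo import *
P=[np.c_[C[n][0]@C[n][1],C[n][0]@C[n][2]] for n in("top","scene")]
def tri(a,b):
    X=cv2.triangulatePoints(P[0],P[1],np.array(a,float).reshape(2,1),np.array(b,float).reshape(2,1))[:,0]; return X[:3]/X[3]
B=tri((487.75,324.5),(156.75,280.75)); print("big top",B.round(4)); print("small top",tri((447.25,313.75),(198,274.75)).round(4))
z=B[2]; print("big corners",[onz("top",(410+(u-400)/4,260+v/4),z).round(3)[:2].tolist() for u,v in((680,250),(725,228),(740,270),(697,287))])
from rig import env,move_gripper
move_gripper(.05,100)
X,Y=.4245,-.3155
env.reach([X,Y,.22],q(.055))
env.line_to([X,Y,.16],speed=.1); print(env.get_tool_pos(),env.get_contact_force(),env.get_time_s())
```

```text
big top [ 0.3972 -0.3989  0.191 ]
small top [ 0.4233 -0.3152  0.1478]
big corners [[0.4, -0.383], [0.413, -0.41], [0.388, -0.418], [0.378, -0.392]]
[ 0.42488203 -0.31559429  0.1603248 ] [-0.15923447  1.01513782  0.62251943] 15.475
```

Run:
```python
from geo import *
from rig import env,move_gripper,camera
X,Y=.4245,-.3155
env.line_to([X,Y,.106],speed=.08); print(env.get_tool_pos(),env.get_contact_force())
print("w",move_gripper(0.0,100),env.get_grip_width(),env.get_tool_pos(),env.get_contact_force())
env.line_to([X,Y,.28],speed=.12); print(env.get_grip_width(),env.get_contact_force(),env.get_time_s())
ims=[]
for n,(r0,c0) in(("scene",(200,140)),):
    im=camera(n)["pixels"][:,:,::-1].copy(); cv2.imwrite(f"pics/{n}2.png",im)
    c=cv2.resize(im[r0:r0+150,c0:c0+150],(600,600),interpolation=cv2.INTER_CUBIC)
    for dz in(0,-.096):
        u=proj(n,np.array(env.get_tool_pos())+[0,0,dz]); cv2.drawMarker(c,tuple(int(round(v)) for v in ((u-[c0,r0])*4+1.5)),(255,255,0),0,14,1)
cv2.imwrite("pics/c3.png",c)
```

```text
[ 0.42483705 -0.31553549  0.1061389 ] [ 0.87690646 -0.31576957  0.51876013]
w False 0.019107281646100902 [ 0.42496946 -0.31580192  0.10671148] [-7.57735017e-01  2.67739562e-03  4.00456081e+00]
0.01943528024590205 [-0.22383237  0.23209167 -0.91442564] 18.2833
```

View pics/c3.png

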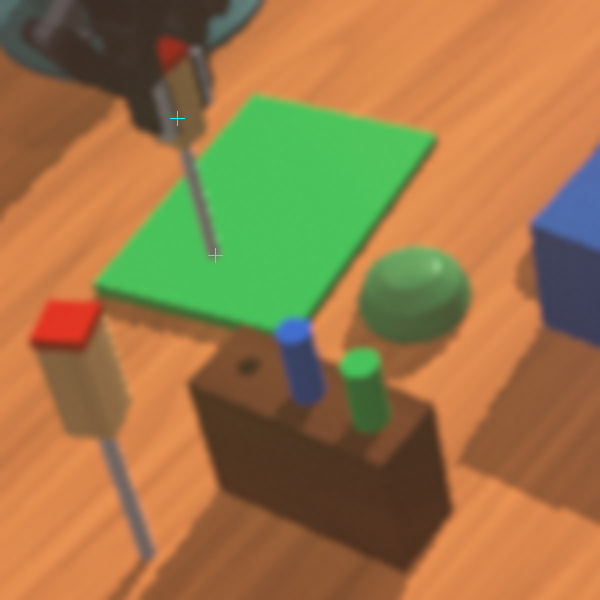

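The stylus is held straight, tip at (213,253), within a pixel of the predicted (215,255). The empty hole is at (248,367). Now I go to the guard opening and find its walls by touch.

```bash
cat >> geo.py <<'E'
YAW=.033
def loc(G,l):
    return W([G[0],G[1],YAW],l)
E
python3 - <<'E'
from geo import *
from rig import env,move_gripper,camera
import json
G=(.521,-.034); Z=.167
F=lambda n=4:np.mean([env.get_contact_force() for _ in range(n)],0)
p=loc(G,(-.010,-.013,.30)); env.reach(p.tolist(),q(YAW)); 
print(env.get_tool_pos(),env.get_time_s())
env.line_to(loc(G,(-.010,-.013,.20)).tolist(),speed=.2); env.hold(.1); f0=F()
z=.20
while z>Z:
    z-=.0055; env.line_to(loc(G,(-.010,-.013,z)).tolist(),speed=.06)
    if F()[2]-f0[2]>3.5: print("blocked at",z,F()-f0); break
print(env.get_time_s(),F()-f0,env.get_tool_pos())
if z<=Z+.001:
    def touch(l0,d,maxd=.018):
        env.line_to(loc(G,(*l0,z)).tolist(),speed=.04); env.hold(.1); b=F()
        dw=loc((0,0),(*d,0)); s=.003
        while s<maxd:
            s+=.0007; l=np.array(l0)+s*np.array(d); env.line_to(loc(G,(*l,z)).tolist(),speed=.03)
            f=(F()-b)@dw
            if f<-3: break
        a=env.get_tool_pos(); c,sn=np.cos(YAW),np.sin(YAW); e=np.array(a[:2])-G
        print(d,"contact s",round(s,4),"f",round(f,1),"local",[round(c*e[0]+sn*e[1],4),round(-sn*e[0]+c*e[1],4)],env.get_time_s())
        env.line_to(loc(G,(*l0,z)).tolist(),speed=.05)
    touch((-.010,-.013),(-1,0)); touch((-.010,-.013),(0,-1)); touch((.006,-.013),(1,0),.022)
print(env.get_time_s())
E
```

```text
[ 0.51127982 -0.04907798  0.29965888] 19.425
21.675 [ 1.00395762 -0.02423438 -1.50061083] [ 0.51112992 -0.04731365  0.16660396]
(-1, 0) contact s 0.01 f -3.8 local [np.float64(-0.0192), np.float64(-0.013)] 24.55
(0, -1) contact s 0.0072 f -5.0 local [np.float64(-0.01), np.float64(-0.0191)] 26.775
(1, 0) contact s 0.0184 f -4.0 local [np.float64(0.0237), np.float64(-0.013)] 33.2417
33.7583
```

Run:
```python
from geo import *
from rig import env,move_gripper,camera
G=loc((.521,-.034),(.0023,.0020,0))[:2]; z=.1667; print("G",G)
for ph in np.append(np.linspace(-.75,.95,6),1.125):
    r=.0134; env.line_to(loc(G,(-r*np.cos(ph),r*np.sin(ph),z)).tolist(),speed=.05)
env.hold(.15); print(env.get_contact_force(),env.get_tool_pos(),env.get_time_s())
env.line_to(loc(G,(-.0105,.011,z)).tolist(),speed=.05)
env.line_to(loc(G,(-.0105,.011,.20)).tolist(),speed=.15)
p=camera("scene")["pixels"][:,:,::-1]; cv2.imwrite("pics/scene3.png",p)
env.line_to([.45,-.17,.30],speed=.35)
t=camera("top")["pixels"][:,:,::-1]; cv2.imwrite("pics/top3.png",t); s=camera("scene")["pixels"][:,:,::-1]; cv2.imwrite("pics/scene4.png",s)
print(env.get_time_s())
A=cv2.resize(t[258:298,305:355],(400,320),interpolation=cv2.INTER_CUBIC);B=cv2.resize(s[218:253,285:325],(400,320),interpolation=cv2.INTER_CUBIC)
for n,o,sc,c in(("top",(305,258),(8,8),A),("scene",(285,218),(10,320/35),B)):
    for l in((0,0,.081),(-.0,.018,.081)):
        u=proj(n,loc(G,l)); cv2.drawMarker(c,tuple(int(v) for v in (u-o+.5)*sc),(255,255,0),0,10,1)
cv2.imwrite("pics/c4.png",np.hstack([A,B]))
```

```text
G [ 0.52323276 -0.0319252 ]
[-1.87053259 -0.96725513 -1.32630068] [ 0.51705208 -0.01974686  0.16664727] 35.85
37.3167
```

View pics/c4.png

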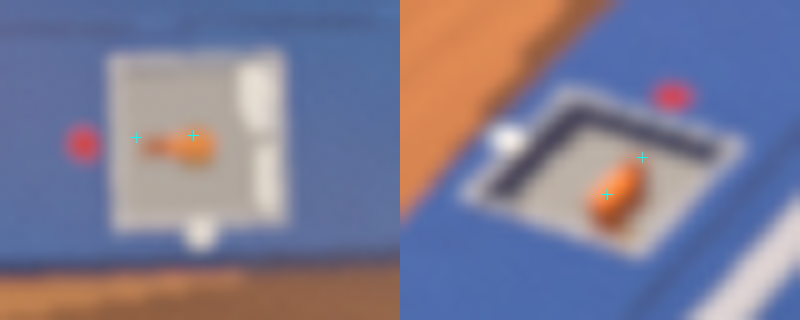

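The bow points at the red dot: top crop hub (198,145) → bow end (143,148), dot (84,145). I'll measure the angle numerically by fitting a rendered fin to the orange mask.

Run:
```python
from geo import *
G=(.5232,-.0319)
def fin(n,th,sc,o,size):
    m=np.zeros(size,np.float32)
    d=np.array([-np.cos(th),np.sin(th)]); e=np.array([d[1],-d[0]])
    pts=[proj(n,loc(G,(*(a*d+b*e),z))) for a in(-.005,.018) for b in(-.0025,.0025) for z in(.066,.081)]
    h=cv2.convexHull(((np.array(pts,np.float32)-o+.5)*sc).astype(np.float32)).astype(np.int32); cv2.fillConvexPoly(m,h,1)
    c=[proj(n,loc(G,(.007*np.cos(a),.007*np.sin(a),.066))) for a in np.arange(0,6.28,.3)]
    cv2.fillConvexPoly(m,((np.array(c)-o+.5)*sc).astype(np.int32),1)
    return cv2.GaussianBlur(m,(0,0),sc*.8)
for f,n,(a,b,c,d) in(("top0","top",(262,294,316,344)),("top3","top",(262,294,316,344)),("scene0","scene",(226,250,290,320)),("scene4","scene",(226,250,290,320))):
    sc=8; im=cv2.imread(f"pics/{f}.png")[a:b,c:d]; h=cv2.resize(im,None,fx=sc,fy=sc,interpolation=cv2.INTER_CUBIC).astype(np.float32)
    w=np.clip(h[...,2]-h[...,0]-25,0,110)  # red minus blue
    # drop red dot: require green clearly over blue
    w*=(h[...,1]-h[...,0]>-5)
    res=[]
    for th in np.arange(-.7,2.2,.05):
        m=fin(n,th,sc,np.array([c,a]),w.shape); ys,xs=np.nonzero(m>.05); t=m[ys.min():ys.max()+1,xs.min():xs.max()+1]
        r=cv2.matchTemplate(w,t,cv2.TM_CCOEFF_NORMED)
        y0,x0=ys.min(),xs.min(); k=16; sub=r[max(0,y0-k):y0+k,max(0,x0-k):x0+k]; res.append((sub.max(),th))
    res.sort(reverse=True); print(f,[(round(float(s),3),round(float(t),2)) for s,t in res[:5]])
from rig import camera,look_for
```

```text
top0 [(0.962, 0.3), (0.96, 0.25), (0.959, 0.35), (0.952, 0.2), (0.95, 0.4)]
top3 [(0.963, 1.55), (0.962, 1.5), (0.959, 1.6), (0.955, 1.45), (0.948, 1.65)]
scene0 [(0.929, 0.2), (0.928, 0.15), (0.928, 0.25), (0.923, 0.1), (0.923, 0.3)]
scene4 [(0.887, 1.55), (0.886, 1.6), (0.882, 1.65), (0.879, 1.5), (0.875, 1.45)]
```

The key reads about 1.55 rad in both views. I'll put the stylus back in its hole.

Run:
```python
from geo import *
from rig import env,move_gripper,camera
print("hole",onz("scene",(201.6,291.4),.095))
X,Y=.425,-.3158
F=lambda n=4:np.mean([env.get_contact_force() for _ in range(n)],0)
env.line_to([.43,-.25,.30],speed=.3)
env.reach([X,Y,.28],q(.055)); env.line_to([X,Y,.20],speed=.15); env.hold(.1)
f0=F(); z=.20; print(env.get_time_s())
im=camera("scene")["pixels"][:,:,::-1]; cv2.imwrite("pics/scene5.png",im)
cv2.imwrite("pics/c5.png",cv2.resize(im[230:310,160:260],(500,400),interpolation=cv2.INTER_CUBIC))
while z>.1075:
    z-=.008 if z>.12 else .003; z=max(z,.107); env.line_to([X,Y,z],speed=.08); f=F()-f0
    if f[2]>5: print("blocked",z,f); break
print(z,f,env.get_tool_pos(),env.get_time_s())
```

```text
hole [ 0.42514116 -0.31451063  0.095     ]
38.9083
0.107 [ 0.2337743  -0.87520354 -1.28908084] [ 0.42501011 -0.31580032  0.10699111] 42.7083
```

Run:
```python
from geo import *
from rig import env,move_gripper,camera,look_for
X,Y=.425,-.3158
move_gripper(.05,20); env.hold(.2)
env.line_to([X,Y,.22],speed=.12); env.line_to([X-.1,Y+.05,.33],speed=.3); print(env.get_time_s(),env.get_contact_force())
s=camera("scene")["pixels"][:,:,::-1]; t=camera("top")["pixels"][:,:,::-1]; cv2.imwrite("pics/scene6.png",s); cv2.imwrite("pics/top6.png",t)
cv2.imwrite("pics/c6.png",np.hstack([cv2.resize(s[190:350,140:340],(500,400),interpolation=cv2.INTER_CUBIC),cv2.resize(t[200:360,280:400],(300,400),interpolation=cv2.INTER_CUBIC)]))
```

```text
45.075 [ 0.05084389 -0.48270734  1.19435286]
```

View pics/c6.png

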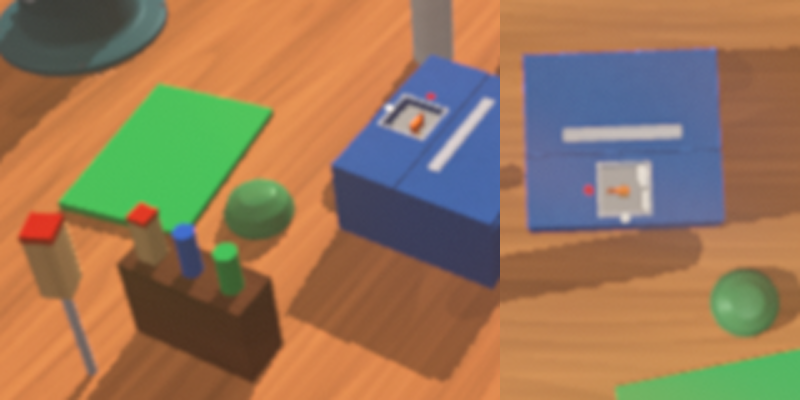

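The stylus stands fully down in its hole at (145,235), the pen and marker are unmoved, the lid is flush and the bow points at the red dot (588,190). The arm is clear, so I'm handing in.

```bash
python3 -c "
from rig import env
env.hold(.2); print(env.finish_job(), env.get_time_s())"
```

```text
the job is handed in; nothing more can be done
the job is handed in; nothing more can be done
```

I shut the lid, used the stylus rod to turn the key to the red dot, and put the stylus back in its hole. I handed in shortly after 45 s of the 62 s allowed; `finish_job` reports no verdict, so these are my own last checks.

- **Lid:** it is flush with the guard plate in both views. The push showed almost no force until it met the stop at z = 0.09 m (24 N), not the roughly 3 N the hinge should give. The pictures settle that it closed.
- **Key:** I fitted a rendered fin to both pictures, and each gave about 1.55 rad for the angle (the red dot is 1.57). The fit resolves only about 0.1 rad. The gripper stayed at least 75 mm above the plate while the rod was in the well.
- **Opening position:** my first camera estimate of the guard centre was about 3 mm off, so I corrected it by touching three walls with the rod.
- **Stylus:** it went to full depth without resistance and stands upright in its original hole. The pen and marker beside it look unmoved.
- **Bystanders:** I compared them with the first pictures by eye only, and just the paperweight and part of the spray can were in the last close-up. I did not measure their positions.
- **Camera disagreement:** the top and scene views differed by up to 7 mm in x for the pen holder. I used their mean, and the grasp confirmed it.

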